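# Pack up the jewellery case: mirror down, then lid shut

## Task

Pack up the open wooden jewellery case on the stall: first fold its standing mirror all the way down so that it lies flat over the tray, then swing the hinged lid fully shut over it. Push gently with the fingertips or the outside of the fingers, pinch or lift nothing, do not slam the mirror or the lid, leave the goods in and around the case where they are, and finish clear of everything.

Things in the scene. Friction and masses are not known exactly. Their poses are not given: they have to be found in the camera images.
- case: Wooden jewellery case, cream lining, brass fittings, 220 (x) x 300 (y) x 90 mm high without lid; heavy, does not slide. Origin: centre of its underside on the table, z up. Lid hinged along the top of its +x side (to the robot's right), front with brass catch at -x, mirror hinged inside its -y end (the end nearer the robot); yaw varies. Walls 12 mm thick, rim 90 mm above the table.
- mirror (a joint): Angle of the mirror board (rad): 0 = flat over the tray, glass down; 1.57 = upright; stops at 1.68. 170 mm wide (case's x), 140 tall, 10 thick, 0.2 kg; glass faces the tray, wooden back the case's -y end. Stiff hinge (about 0.22 N m): it stays where left and must be pushed right over towards the case's +y end and down to 0. Flat, its upper face is 76 mm above the table.
- mirror_edge (a point): Middle of the mirror's free edge, in mid-thickness (140 mm from its hinge line). Upright it stands about 211 mm above the table.
- mirror_hinge (a point): Middle of the mirror's hinge line, in mid-thickness of the board, at (0, -128, 71) mm in the case's frame; the hinge line runs along the case's x.
- lid (a joint): Angle of the lid (rad): 0 = shut on the rim; 1.57 = upright; stops at 1.95, leaning back. Wooden cover 220 (hinge to free edge) x 300 mm, 26 deep, 0.4 kg. Stiff hinge (about 0.65 N m): it stays where left and must be pushed from behind, right over towards the case's front (-x) and down to 0. Shut, its outer face is 116 mm above the table. It would strike a standing mirror.
- lid_edge (a point): Middle of the lid's free edge on its outer face, 220 mm from the hinge line. With the lid upright it stands 310 mm above the table.
- lid_hinge (a point): Middle of the lid's hinge line, level with the lid's inner rim, at (110, 0, 90) mm in the case's frame; the hinge line runs along the case's y. The lid's outer face is 26 mm from the hinge line, on the far side from the tray.
- salve_tin: Small round aluminium tin, 45 mm across, 24 mm high, loose in the front tray compartment at the case's +y end, below the mirror's level. Origin: centre of its underside. Leave alone.
- ring_box: Closed blue ring box, 53 x 53 x 45 mm, loose on the table, its centre 55 to 95 mm off the case's front wall. Origin: centre of its underside. Leave alone.
- mug: White mug, 76 mm across, 100 mm high, loose on the table beside the case. Origin: centre of its underside. Leave alone.
- bowl: White bowl, 120 mm across, 65 mm high, loose on the table beside the case. Origin: centre of its underside. Leave alone.
- clip_jar: Glass clip-top jar, 84 mm across, 102 mm high, loose on the table beside the case. Origin: centre of its underside. Leave alone.
- figurine: White ceramic figurine, 62 mm across, 92 mm high, loose on the table beside the case. Origin: centre of its underside. Leave alone.
- gift_carton: White gift carton with a window, 85 x 85 x 105 mm, loose on the table beside the case. Origin: centre of its underside. Leave alone.

How it is judged:
By the outcome, as a careful person would: the job done as asked, in the order asked, and still so for the second after the job is handed in, with the robot touching nothing.
It also fails if it takes over 58 s, if anything falls off the work surface, if the arm or the gripper's body presses on something with over 40 N, if the wrist force passes 120 N, or if a joint passes its speed limit or range.

## Robot

A 7-joint arm with a two-finger parallel gripper is mounted at the origin on the work surface. World frame = base frame: x ahead of the robot, y to its left, z up, the work surface at z = 0. Lengths are in m, angles in rad, forces in N, time in s.
With the tool pointing down it reaches from about 0.35 to 0.9 m from the base axis. Payload 8.1 kg.
Tool frame: the origin (TCP) lies midway between the tips of the shut fingers; the grasp point (between the pads) lies 19 mm behind it; x points along the fingers, z is the direction in which the jaws open and shut, and the axes are right-handed (so a half turn about x gives the same grasp; the last joint's range is limited). The gripper opens to 92 mm and grips with 3 to 60 N. Pads are 19 mm wide; open, the fingers measure 130 mm over their backs; the gripper's body (75 mm by 190 mm) begins 47 mm behind the grasp point.
Start: joints at [1.148, 0.434, 0.025, 1.573, -0.012, 1.134, -0.075], TCP at [0.196, -0.593, 0.227] pointing down, gripper open.
Joint ranges: [-2.62, 2.62], [-0.44, 2.09], [-1.27, 1.32], [0.08, 2.57], [-1.32, 4.46], [0.12, 2], [-2.74, 2.74]. Speed limits (rad/s): [2.22, 2.22, 3.01, 3.01, 3.14, 3.14, 3.14].

## Interface

Orientations are given as a rotation vector (axis times angle).
In Python, from cell import arm, optics, finder gives the robot as it stands.
- The arm moves only by the tool send_rows, never from a script. Its argument "rows" is a list that holds one entry, the list of rows, each a list of 7 numbers: the shift along the tool's x, y, z in mm, then the turn, a rotation vector about the tool's x, y, z in degrees, then the opening in per cent of the stroke, from 0 (shut) to 100 (fully open). A call has exactly 8 rows; each row is the pose to reach, as a shift and turn from the pose commanded when the call began, along the tool's axes at that moment; what a row does not reach only later rows make up. A row lasts 1/10 s, in which the tool goes at most 50 mm and 8.59 degrees, less where a joint would pass 70% of its speed; a pose out of reach is approached as far as the arm can. A call with a gripper value outside its range is refused whole. The fingers move at their own pace and stop on an object; "grip_force" is the grip in N (left out, the last holds). Time passes only in rows, so rows that repeat a pose let the fingers close, or fill a call up. It gives the time, the measured TCP pose, the force and the opening at its end, in the units of the state.
- arm.observe(): the state, without advancing time (a new reading comes with each control period).
- optics.get_image(name): name is "scene" or "top" or "wrist"; returns (picture, depth): 480x640x3 uint8, red, green, blue; 480x640 float32, m along the optical axis (not along the pixel's ray), 0 where there is no reading.
- optics.get_calibration(name): a dict with "camera_matrix" (3x3 intrinsics, pixels), "position" and "orientation" of the camera in the world; the wrist camera has in their place "T_tool_cam" (4x4, takes a point from camera to tool coordinates, whose origin is the TCP and whose axes are the tool frame's). Camera axes: x right, y up, looking along -z (the intrinsics and any distortion apply to the point x, -y, -z); pixel columns grow to the right and rows downward; lengths in m; the calibration is good to about 2 mm. The wrist camera is an equidistant fisheye: a pixel r from the principal point sees the ray r / f radians off the axis. A picture is of the moment at which its call begins: read the wrist's pose just before it. get_calibration takes no time and is no camera call.
- arm.sign_off(): hands the job in, once; it reports no verdict.
Trained networks look in the newest picture that a camera, given by its name, has taken for a name from the list of things; names that differ only in an ending like _2 or _b are one class to them, and where a whole thing is asked for, a point or a joint stands for the part that bears it (a point fixed in the world has none). Each returns a list of dicts, best first, with "confidence" (0 to 1); they miss things now and then, are a little off and sometimes report something else, mostly with a low value. They report only what shows in the picture. A call takes as long as a camera call.
- finder.search_frame(camera, thing): "bbox" ([left, top, width, height] in pixels, round what is visible of it).
- finder.regions_of(camera, thing): "region" (480x640 bool, what is visible of it) and "bbox" ([left, top, width, height] in pixels, round what is visible of it).
- finder.place_of(camera, thing): "xy" ([column, row] in pixels: a listed point, or the origin of a listed thing).
The state is a dict: "clock": time; "joints": joint angles; "dq": joint speeds; "joint_efforts": joint torques, N m; "position": TCP position; "ee_rot": TCP orientation; "force": force on the tool from outside, world axes, zero at the start; "ft_torque": the same for the moment, N m; "width": opening from 0.0 (shut) to 1.0 (fully open).
Only numpy, scipy, OpenCV 4.12 (cv2) and the standard library are available. Lean on these libraries where they do the work, as an engineer would, in place of code of your own. Each camera call takes 0.05 s, during which the arm holds its last target.

## Working session

There is one attempt and no reset: what is moved stays moved. The work goes in short steps, Python scripts to look and compute and a tool call to move; the robot and the scene stay as the last step left them, time stands still between calls to the robot, and variables do not carry over. Pictures are saved under pics/ and viewed, and the job is handed in when it is done.

Besides the shell and the picture viewer there is one more tool, called after "Emit:" as a command line: name --argument value ..., lists and objects as JSON in quotes. send_rows: Moves the arm, as the interface text tells. Its arguments: {"type":"object","properties":{"rows":{"type":"array"},"grip_force":{"type":"number"}},"required":["rows"]}

```bash
ls; mkdir -p pics
python3 - <<'E'
from cell import arm, optics, finder
import cv2,numpy as np
s=arm.observe(); print(s['clock'],s['position'],s['ee_rot'],s['force'],s['width'])
for n in ['scene','top']:
    im,d=optics.get_image(n); cv2.imwrite(f'pics/{n}0.png',im[:,:,::-1]); np.savez(f'{n}0.npz',im=im,d=d)
    c=optics.get_calibration(n); print(n,c)
    for t in ['mirror_edge','mirror_hinge','lid_edge','lid_hinge','case','salve_tin','ring_box','mug','bowl','clip_jar','figurine','gift_carton']:
        r=finder.place_of(n,t); print(t,[(np.round(x['xy']),round(x['confidence'],2)) for x in r[:2]])
print(arm.observe()['clock'])
E
```

```text
pics
0.0 [ 0.1962667  -0.59283766  0.22596431] [ 0.97137195  1.34503716 -0.97007293] [0.46056305 0.85645626 0.36600792] 0.9991139148863918
scene {'camera_matrix': array([[572.67868475,   0.        , 317.01295014],
       [  0.        , 572.67868475, 254.34652455],
       [  0.        ,   0.        ,   1.        ]]), 'position': array([1.14608274, 0.58897443, 0.99918593]), 'orientation': array([0.38951949, 0.88364101, 2.15662983])}
mirror_edge [(array([321., 204.]), 0.85)]
mirror_hinge [(array([321., 252.]), 0.96)]
lid_edge [(array([213., 176.]), 0.9), (array([224., 174.]), 0.17)]
lid_hinge [(array([252., 264.]), 0.8), (array([222., 176.]), 0.39)]
case [(array([294., 308.]), 0.55)]
salve_tin [(array([289., 335.]), 0.87)]
ring_box [(array([370., 332.]), 0.7)]
mug [(array([539., 355.]), 0.89)]
bowl [(array([167., 221.]), 0.88)]
clip_jar [(array([488., 402.]), 0.67)]
figurine [(array([439., 446.]), 0.69)]
gift_carton [(array([224., 174.]), 0.75)]
top {'camera_matrix': array([[443.23478562,   0.        , 314.52633914],
       [  0.        , 443.23478562, 235.96995582],
       [  0.        ,   0.        ,   1.        ]]), 'position': array([ 0.41759209, -0.00243704,  1.11871901]), 'orientation': array([ 0.05137114, -0.04712352, -1.54911858])}
mirror_edge []
mirror_hinge [(array([320., 247.]), 0.97)]
lid_edge [(array([403., 162.]), 0.97), (array([137., 230.]), 0.38)]
lid_hinge [(array([357., 186.]), 0.73)]
case [(array([313., 200.]), 0.64)]
salve_tin [(array([291., 171.]), 0.72), (array([246., 226.]), 0.6)]
ring_box [(array([246., 228.]), 0.72)]
mug [(array([124., 294.]), 0.97), (array([323., 242.]), 0.7)]
bowl [(array([492., 198.]), 0.62)]
clip_jar [(array([135., 229.]), 0.87), (array([360., 186.]), 0.62)]
figurine [(array([146., 171.]), 0.87), (array([246., 228.]), 0.18)]
gift_carton [(array([503., 293.]), 0.61)]
1.3
```

View pics/scene0.png

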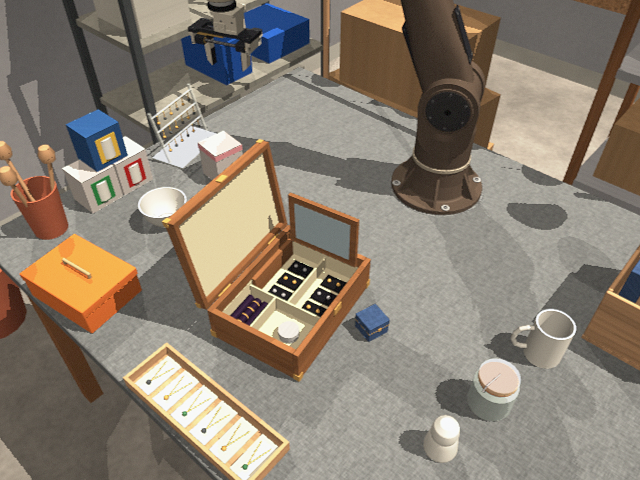

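View pics/top0.png

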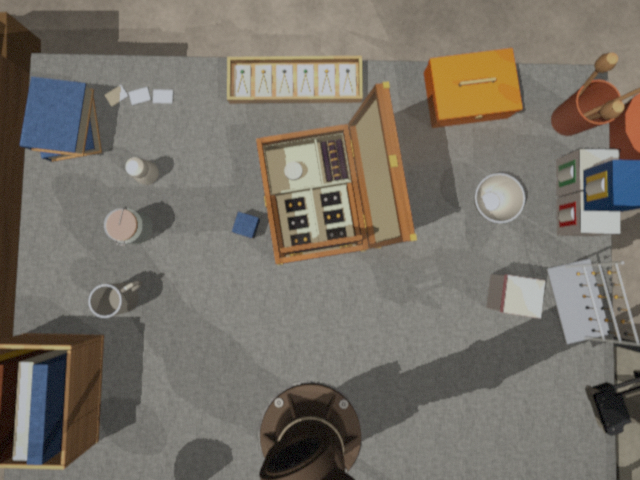

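The case is right in front of the robot: tray around top (315,190), mirror at top (320,247), lid leaning right, with free edge around (403,162) and bowl at (500,198). Now I'll measure the case pose, mirror angle and lid angle.

```bash
cat > h.py <<'E'
import numpy as np,cv2
from scipy.spatial.transform import Rotation as R
from cell import arm, optics, finder
def cloud(n,d):
    c=optics.get_calibration(n);K=c['camera_matrix']
    v,u=np.mgrid[0:480,0:640]
    p=np.stack([(u-K[0,2])/K[0,0]*d,-(v-K[1,2])/K[1,1]*d,-d],-1)
    return p@R.from_rotvec(c['orientation']).as_matrix().T+c['position']
def ray(n,uv,z):
    c=optics.get_calibration(n);K=c['camera_matrix']
    r=R.from_rotvec(c['orientation']).apply([(uv[0]-K[0,2])/K[0,0],-(uv[1]-K[1,2])/K[1,1],-1])
    o=np.array(c['position']); return o+r*(z-o[2])/r[2]
def proj(n,P):
    c=optics.get_calibration(n);K=c['camera_matrix']
    q=R.from_rotvec(c['orientation']).inv().apply(np.atleast_2d(P)-c['position'])
    return np.c_[K[0,2]+K[0,0]*q[:,0]/-q[:,2],K[1,2]-K[1,1]*q[:,1]/-q[:,2]]
E
python3 - <<'E'
from h import *
np.set_printoptions(precision=3,suppress=True)
T=np.load('top0.npz');C=cloud('top',T['d'])
S=np.load('scene0.npz');D=cloud('scene',S['d'])
for uv in [(320,247),(403,162),(357,186),(388,84),(412,238),(393,160),(246,226),(500,198),(523,295),(124,222),(293,170)]: print('top',uv,C[uv[1],uv[0]])
for uv in [(321,204),(321,252),(213,176),(252,264),(270,145),(290,197),(357,222),(370,258),(300,365)]: print('sc',uv,D[uv[1],uv[0]])
print(ray('top',(320,247),.071))
# rim points: height 0.085-.095 region
for n,P in (('top',C),('scene',D)):
    m=(abs(P[...,2]-.09)<.004)&(P[...,0]>.25)&(P[...,0]<.75)&(P[...,1]<.2)&(P[...,1]>-.2)
    q=P[m][:,:2].astype(np.float32); print(n,len(q),cv2.minAreaRect(q), q.mean(0))
    np.save(n+'rim.npy',q)
E
```

```text
top (320, 247) [ 0.454 -0.011  0.168]
top (403, 162) [ 0.682 -0.221 -0.001]
top (357, 186) [ 0.601 -0.096  0.091]
top (388, 84) [ 0.758 -0.132  0.306]
top (412, 238) [ 0.469 -0.179  0.306]
top (393, 160) [ 0.612 -0.142  0.31 ]
top (246, 226) [0.506 0.168 0.045]
top (500, 198) [ 0.593 -0.464  0.009]
top (523, 295) [ 0.357 -0.475  0.105]
top (124, 222) [0.505 0.443 0.096]
top (293, 170) [0.648 0.058 0.035]
sc (321, 204) [ 0.455 -0.021  0.21 ]
sc (321, 252) [ 0.462 -0.015  0.076]
sc (213, 176) [ 0.397 -0.471  0.021]
sc (252, 264) [ 0.601 -0.094  0.091]
sc (270, 145) [ 0.17  -0.476  0.003]
sc (290, 197) [ 0.478 -0.09   0.206]
sc (357, 222) [0.448 0.071 0.21 ]
sc (370, 258) [ 0.341  0.037 -0.002]
sc (300, 365) [0.703 0.144 0.052]
[ 0.458 -0.012  0.071]
top 2213 ((0.5857706069946289, -0.0005367100238800049), (0.30203473567962646, 0.24501031637191772), 10.528066635131836) [0.585 0.007]
scene 2202 ((0.584070086479187, 0.002319514751434326), (0.30222877860069275, 0.24363943934440613), 10.452564239501953) [0.615 0.015]
```

Run:
```python
from h import *
np.set_printoptions(precision=3,suppress=True)
q=np.r_[np.load('toprim.npy'),np.load('scenerim.npy')]
P=np.r_[cloud('top',np.load('top0.npz')['d']).reshape(-1,3),cloud('scene',np.load('scene0.npz')['d']).reshape(-1,3)]
for a in (9.5,10,10.5,11):
    t=np.deg2rad(a);ey=np.array([np.cos(t),np.sin(t)]);ex=np.array([np.sin(t),-np.cos(t)])
    X=q@ex;Y=q@ey
    f=[]
    # front edge min X in bins of Y ; end edges
    b=np.arange(Y.min()+.02,Y.max()-.02,.02); fx=[np.percentile(X[(Y>=k)&(Y<k+.02)],1) for k in b]
    b2=np.arange(X.min()+.02,X.min()+.2,.02); hi=[Y[(X>=k)&(X<k+.02)].max() for k in b2]; lo=[Y[(X>=k)&(X<k+.02)].min() for k in b2]
    print(a,'slopes',np.polyfit(b,fx,1)[0],np.polyfit(b2,hi,1)[0],np.polyfit(b2,lo,1)[0], np.median(fx),np.median(hi),np.median(lo))
a=np.deg2rad(10.4);ey=np.array([np.cos(a),np.sin(a)]);ex=np.array([np.sin(a),-np.cos(a)])
```

```text
9.5 slopes -0.016461531990216292 0.020364584453662484 0.025160092145730263 -0.024085550843955736 0.7279522363279525 0.4279614845807919
10 slopes -0.007563860546698838 0.011270888282165365 0.016913571591361323 -0.0188039317009414 0.7271811187425428 0.4272086861442718
10.5 slopes 0.0016240552095503108 0.0017015865064647863 0.008133215527157718 -0.013937335922113596 0.7265624211890787 0.4265053782345178
11 slopes 0.010491983342566963 -0.007112140225030071 -0.0007328418867691371 -0.008828391442788162 0.725771203137616 0.4254703337844332
```

```bash
cat >> h.py <<'E'
a=np.deg2rad(10.5)
B=np.array([[np.sin(a),np.cos(a),0],[-np.cos(a),np.sin(a),0],[0,0,1]]) # columns: case ex,ey,z in world
O=np.array([.5843,.0107,0])
def tocase(P): return (np.asarray(P)-O)@B
def toworld(p): return np.asarray(p)@B.T+O
def allc(k):
    return np.r_[cloud('top',np.load(f'top{k}.npz')['d']).reshape(-1,3),cloud('scene',np.load(f'scene{k}.npz')['d']).reshape(-1,3)]
E
python3 - <<'E'
from h import *
np.set_printoptions(precision=3,suppress=True)
p=tocase(allc(0))
def fit(m,i,j):
    q=p[m]; c=np.polyfit(q[:,j],q[:,i],1); print(len(q),c,q.min(0),q.max(0))
m=(abs(p[:,0])<.08)&(p[:,2]>.12)&(p[:,2]<.25)&(p[:,1]<-.08)&(p[:,1]>-.17); fit(m,1,2)
m=(p[:,0]>.1)&(p[:,0]<.25)&(p[:,2]>.12)&(abs(p[:,1])<.16); fit(m,0,2)
for n,u in [('top',(320,247))]: print(tocase(ray(n,u,.071)))
for n,z in [('ring_box',(246,226)),('bowl',(500,198))]: pass
D=cloud('top',np.load('top0.npz')['d'])
for (x0,x1,y0,y1,nm) in [(470,530,170,230,'bowl'),(498,548,272,320,'carton'),(230,262,208,240,'ring'),(420,525,45,128,'orange'),(225,365,55,105,'tray')]:
    q=D[y0:y1,x0:x1].reshape(-1,3); q=q[q[:,2]>.03]; print(nm,q.min(0),q.max(0),'case',tocase(q).min(0),tocase(q).max(0))
E
```

```text
2756 [-0.018 -0.122] [-0.08  -0.136  0.12 ] [ 0.08  -0.119  0.216]
15104 [0.146 0.113] [ 0.114 -0.155  0.12 ] [0.175 0.152 0.313]
[-0.    -0.129  0.071]
bowl [ 0.418 -0.499  0.03 ] [ 0.645 -0.002  1.119] case [-0.017 -0.166  0.03 ] [ 0.503 -0.021  1.119]
carton [ 0.308 -0.524  0.051] [ 0.418 -0.002  1.119] case [-0.017 -0.367  0.051] [ 0.489 -0.166  1.119]
ring [ 0.418 -0.002  0.031] [0.543 0.203 1.119] case [-0.205 -0.166  0.031] [-0.017 -0.009  1.119]
orange [ 0.418 -0.49   0.03 ] [ 0.952 -0.002  1.119] case [-0.017 -0.166  0.03 ] [0.537 0.282 1.119]
tray [ 0.418 -0.108  0.03 ] [0.946 0.232 1.119] case [-0.169 -0.166  0.03 ] [0.181 0.386 1.119]
```

```bash
cat >> h.py <<'E'
# desired tool: x down, z along sign*case x
def Rt(sign=1,tilt=0):
    z=sign*B[:,0]; x=np.array([0,0,-1.]); y=np.cross(z,x); return np.c_[x,y,z]
def plan(targets,Rg,p0=None,R0=None):
    s=arm.observe()
    if p0 is None: p0=s['position']
    if R0 is None: R0=R.from_rotvec(s['ee_rot']).as_matrix()
    rv=np.rad2deg(R.from_matrix(R0.T@Rg).as_rotvec())
    for t in targets: print(np.round(R0.T@(np.asarray(t)-p0)*1000,1),np.round(rv,1), 'world',np.round(t,3))
def st():
    s=arm.observe(); print('t',round(s['clock'],2),'pos',np.round(s['position'],4),'case',np.round(tocase(s['position'])*1000,1),'F',np.round(s['force'],1),'w',round(s['width'],3))
    print(np.round(R.from_rotvec(s['ee_rot']).as_matrix(),3).tolist(), 'q',np.round(s['joints'],3))
E
python3 - <<'E'
from h import *
st()
for s in (1,-1):
    print(Rt(s).round(3).tolist()); plan([toworld([-.02,-.20,.28]),toworld([-.02,-.20,.19])],Rt(s))
E
```

```text
t 1.3 pos [ 0.1964 -0.5933  0.2267] case [ 523.2 -491.4  226.7] F [-0.5  0.4  0.7] w 0.998
[[-0.0, 0.949, 0.314], [0.0, 0.314, -0.949], [-1.0, 0.0, -0.0]] q [ 1.148  0.435  0.025  1.573 -0.012  1.134 -0.075]
[[0.0, 0.983, 0.182], [0.0, 0.182, -0.983], [-1.0, 0.0, 0.0]]
[ -53.3  362.6 -498.5] [ 7.8 -0.   0. ] world [ 0.384 -0.006  0.28 ]
[  36.7  362.6 -498.5] [ 7.8 -0.   0. ] world [ 0.384 -0.006  0.19 ]
[[0.0, -0.983, -0.182], [0.0, -0.182, 0.983], [-1.0, -0.0, -0.0]]
[ -53.3  362.6 -498.5] [-172.2   -0.    -0. ] world [ 0.384 -0.006  0.28 ]
[  36.7  362.6 -498.5] [-172.2   -0.    -0. ] world [ 0.384 -0.006  0.19 ]
```

Emit:
send_rows --rows '[[[-15, 15, -20, 0, 0, 0, 50], [-30, 40, -55, 1, 0, 0, 0], [-40, 68, -92, 2, 0, 0, 0], [-50, 95, -130, 3, 0, 0, 0], [-53, 122, -168, 4, 0, 0, 0], [-53, 150, -206, 5, 0, 0, 0], [-53, 175, -240, 6, 0, 0, 0], [-53, 200, -275, 7.8, 0, 0, 0]]]' --grip_force 10

```text
clock: 2.1
position: [0.3002, -0.2677, 0.28]
ee_rot: [1.073, 1.289, -1.073]
force: [0.2, 0.3, 1.0]
width: 0.353
```

Run:
```python
from h import *
st(); plan([toworld([-.02,-.20,.28])],Rt(1))
```

```text
t 2.1 pos [ 0.3002 -0.2677  0.28  ] case [ 222.  -330.1  280. ] F [0.2 0.3 1. ] w 0.353
[[0.001, 0.983, 0.182], [-0.001, 0.182, -0.983], [-1.0, 0.0, 0.001]] q [ 0.76   0.029 -0.168  1.974  0.006  1.138 -0.799]
[-1.00e-01  1.30e+02 -2.42e+02] [-0.   0.1 -0. ] world [ 0.384 -0.006  0.28 ]
```

Emit:
send_rows --rows '[[[0, 20, -36, 0, 0, 0, 0], [0, 40, -73, 0, 0, 0, 0], [0, 60, -110, 0, 0, 0, 0], [0, 80, -147, 0, 0, 0, 0], [0, 98, -182, 0, 0, 0, 0], [0, 115, -215, 0, 0, 0, 0], [0, 125, -235, 0, 0, 0, 0], [0, 130, -242, 0, 0, 0, 0]]]'

```text
clock: 2.9
position: [0.3839, -0.0055, 0.28]
ee_rot: [1.071, 1.291, -1.07]
force: [-0.9, 0.3, 1.0]
width: 0.003
```

Run:
```python
from h import *
st()
im,d=optics.get_image('scene'); cv2.imwrite('pics/s1.png',im[:,:,::-1])
im,d=optics.get_image('wrist'); cv2.imwrite('pics/w1.png',im[:,:,::-1])
```

```text
t 2.9 pos [ 0.3839 -0.0055  0.28  ] case [ -20.6 -200.   280. ] F [-0.9  0.3  1. ] w 0.003
[[0.001, 0.983, 0.186], [0.0, 0.186, -0.983], [-1.0, 0.001, -0.0]] q [ 0.408  0.021 -0.53   1.985  0.011  1.138 -1.511]
```

View pics/s1.png

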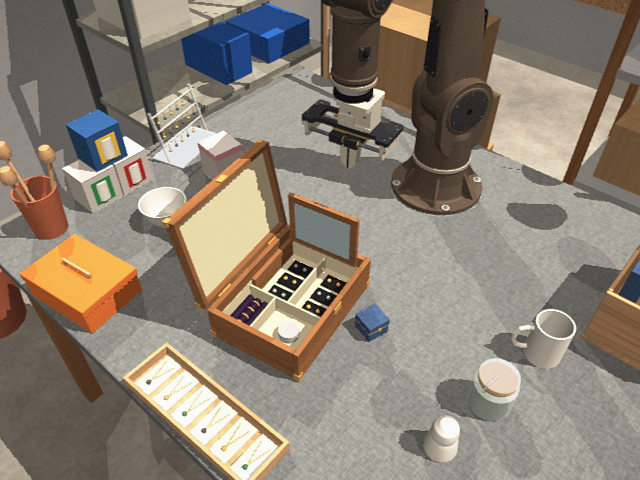

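View pics/w1.png

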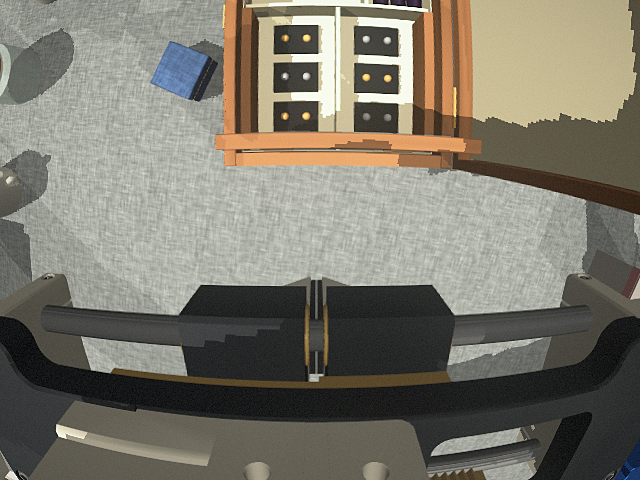

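The gripper (scene ~(350,140)) is shut and behind the mirror, in free space. The tool axes now line up with the case axes, so I'll descend behind the mirror.

Emit:
send_rows --rows '[[[15, 4, 0, 0, 0, 0, 0], [38, 8, 0, 0, 0, 0, 0], [62, 14, 0, 0, 0, 0, 0], [84, 20, 0, 0, 0, 0, 0], [98, 28, 0, 0, 0, 0, 0], [104, 36, 0, 0, 0, 0, 0], [104, 44, 0, 0, 0, 0, 0], [104, 50, 0, 0, 0, 0, 0]]]'

```text
clock: 3.8
position: [0.4337, 0.0009, 0.1763]
ee_rot: [1.074, 1.289, -1.073]
force: [0.0, -0.5, -0.3]
width: 0.003
```

Run:
```python
from h import *
st()
# commanded case pose assumed (-150,176); print arc shifts
r=105
y0,z0=-150.,176.
for ph in np.deg2rad(np.r_[91:0:-3.25,0]):
    y=-128+r*np.cos(ph)-5*np.sin(ph)-9.5; z=71+r*np.sin(ph)+5*np.cos(ph)
    print(round(np.rad2deg(ph),1),'y',round(y,1),'z',round(z,1),' shift',round(z0-z,1),round(y-y0,1))
```

```text
t 3.8 pos [0.4337 0.0009 0.1763] case [ -17.8 -149.8  176.3] F [ 0.  -0.5 -0.3] w 0.003
[[0.001, 0.983, 0.182], [-0.0, 0.182, -0.983], [-1.0, 0.001, 0.0]] q [ 0.33   0.231 -0.532  2.048  0.149  0.898 -1.671]
91.0 y -144.3 z 175.9  shift 0.1 5.7
87.8 y -138.4 z 176.1  shift -0.1 11.6
84.5 y -132.4 z 176.0  shift 0.0 17.6
81.2 y -126.5 z 175.5  shift 0.5 23.5
78.0 y -120.6 z 174.7  shift 1.3 29.4
74.8 y -114.7 z 173.6  shift 2.4 35.3
71.5 y -108.9 z 172.2  shift 3.8 41.1
68.2 y -103.2 z 170.4  shift 5.6 46.8
65.0 y -97.7 z 168.3  shift 7.7 52.3
61.8 y -92.2 z 165.9  shift 10.1 57.8
58.5 y -86.9 z 163.1  shift 12.9 63.1
55.2 y -81.8 z 160.1  shift 15.9 68.2
52.0 y -76.8 z 156.8  shift 19.2 73.2
48.8 y -72.0 z 153.2  shift 22.8 78.0
45.5 y -67.5 z 149.4  shift 26.6 82.5
42.2 y -63.1 z 145.3  shift 30.7 86.9
39.0 y -59.0 z 141.0  shift 35.0 91.0
35.8 y -55.2 z 136.4  shift 39.6 94.8
32.5 y -51.6 z 131.6  shift 44.4 98.4
29.2 y -48.3 z 126.7  shift 49.3 101.7
26.0 y -45.3 z 121.5  shift 54.5 104.7
22.8 y -42.6 z 116.2  shift 59.8 107.4
19.5 y -40.2 z 110.8  shift 65.2 109.8
16.2 y -38.1 z 105.2  shift 70.8 111.9
13.0 y -36.3 z 99.5  shift 76.5 113.7
9.8 y -34.9 z 93.7  shift 82.3 115.1
6.5 y -33.7 z 87.9  shift 88.1 116.3
3.2 y -33.0 z 81.9  shift 94.1 117.0
0.0 y -32.5 z 76.0  shift 100.0 117.5
```

Emit:
send_rows --rows '[[[0, 3, 0, 0, 0, 0, 0], [0, 6, 0, 0, 0, 0, 0], [0, 9, 0, 0, 0, 0, 0], [0, 13, 0, 0, 0, 0, 0], [0, 18, 0, 0, 0, 0, 0], [0.5, 23.5, 0, 0, 0, 0, 0], [1.3, 29.4, 0, 0, 0, 0, 0], [2.4, 35.3, 0, 0, 0, 0, 0]]]'

```text
clock: 4.6
position: [0.4678, 0.0078, 0.1731]
ee_rot: [1.073, 1.291, -1.073]
force: [-2.4, -0.2, -1.6]
width: 0.008
```

Run:
```python
from h import *
st()
im,d=optics.get_image('scene'); cv2.imwrite('pics/s2.png',im[:,:,::-1])
```

```text
t 4.6 pos [0.4678 0.0078 0.1731] case [ -18.4 -115.1  173.1] F [-2.4 -0.2 -1.6] w 0.008
[[-0.0, 0.983, 0.182], [-0.0, 0.182, -0.983], [-1.0, -0.0, 0.0]] q [ 0.297  0.291 -0.521  1.98   0.181  0.916 -1.704]
```

View pics/s2.png

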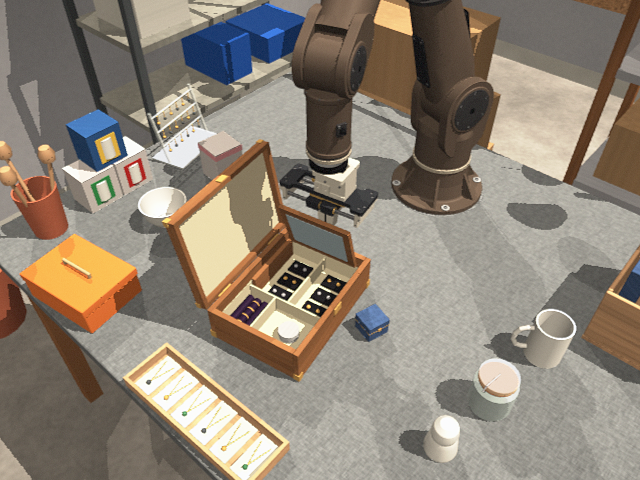

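The mirror (scene ~(318,240)) tilts with the finger at 2-3 N. Continuing along the arc.

Emit:
send_rows --rows '[[[1.4, 5.8, 0, 0, 0, 0, 0], [3.2, 11.5, 0, 0, 0, 0, 0], [5.3, 17, 0, 0, 0, 0, 0], [7.7, 22.5, 0, 0, 0, 0, 0], [10.5, 27.8, 0, 0, 0, 0, 0], [13.5, 32.9, 0, 0, 0, 0, 0], [16.8, 37.9, 0, 0, 0, 0, 0], [20.4, 42.7, 0, 0, 0, 0, 0]]]'

```text
clock: 5.45
position: [0.5099, 0.0158, 0.1527]
ee_rot: [1.073, 1.29, -1.073]
force: [-1.3, 0.1, 0.4]
width: 0.004
```

Emit:
send_rows --rows '[[[3.8, 4.5, 0, 0, 0, 0, 0], [7.9, 8.9, 0, 0, 0, 0, 0], [12.2, 13, 0, 0, 0, 0, 0], [16.8, 16.8, 0, 0, 0, 0, 0], [21.6, 20.4, 0, 0, 0, 0, 0], [26.5, 23.7, 0, 0, 0, 0, 0], [31.7, 26.7, 0, 0, 0, 0, 0], [37, 29.4, 0, 0, 0, 0, 0]]]'

```text
clock: 6.25
position: [0.5386, 0.021, 0.1155]
ee_rot: [1.073, 1.29, -1.073]
force: [-0.9, 1.1, 0.8]
width: 0.006
```

Run:
```python
from h import *
st()
```

```text
t 6.25 pos [0.5386 0.021  0.1155] case [-18.5 -43.1 115.5] F [-0.9  1.1  0.8] w 0.006
[[0.0, 0.983, 0.183], [0.0, 0.183, -0.983], [-1.0, 0.0, 0.0]] q [ 0.211  0.467 -0.472  1.884  0.275  0.855 -1.787]
```

Emit:
send_rows --rows '[[[5, 2.2, 0, 0, 0, 0, 0], [10, 4, 0, 0, 0, 0, 0], [15, 5.6, 0, 0, 0, 0, 0], [19, 6.8, 0, 0, 0, 0, 0], [23, 7.8, 0, 0, 0, 0, 0], [27, 8.6, 0, 0, 0, 0, 0], [30, 9.2, 0, 0, 0, 0, 0], [33, 9.7, 0, 0, 0, 0, 0]]]'

```text
clock: 7.05
position: [0.5479, 0.0228, 0.0827]
ee_rot: [1.073, 1.29, -1.073]
force: [-0.2, 0.6, 1.1]
width: 0.004
```

Emit:
send_rows --rows '[[[2, 0.2, 0, 0, 0, 0, 0], [4, 0.3, 0, 0, 0, 0, 0], [5.5, 0.4, 0, 0, 0, 0, 0], [6.5, 0.4, 0, 0, 0, 0, 0], [7, 0.4, 0, 0, 0, 0, 0], [7.5, 0.4, 0, 0, 0, 0, 0], [8, 0.4, 0, 0, 0, 0, 0], [8.5, 0.4, 0, 0, 0, 0, 0]]]'

```text
clock: 7.85
position: [0.5485, 0.0229, 0.0761]
ee_rot: [1.073, 1.289, -1.073]
force: [-8.7, -1.3, 25.4]
width: 0.007
```

Run:
```python
from h import *
st()
im,d=optics.get_image('scene'); cv2.imwrite('pics/s3.png',im[:,:,::-1])
```

```text
t 7.85 pos [0.5485 0.0229 0.0761] case [-18.5 -33.   76.1] F [-8.7 -1.3 25.4] w 0.007
[[0.001, 0.983, 0.182], [-0.001, 0.182, -0.983], [-1.0, 0.001, 0.001]] q [ 0.184  0.53  -0.446  1.896  0.316  0.783 -1.822]
```

View pics/s3.png

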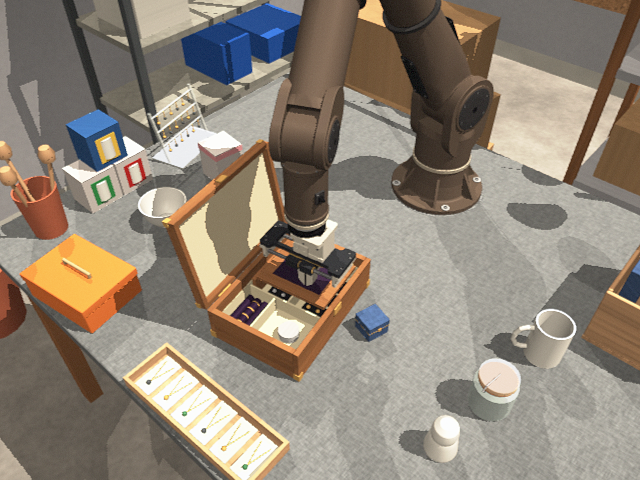

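The mirror reached its stop at z = 76 mm. I'll lift off, cross over the lid, and check the mirror on the way.

Emit:
send_rows --rows '[[[-6, 0, 0, 0, 0, 0, 0], [-30, 0, -3, 0, 0, 0, 0], [-70, 0, -6, 0, 0, 0, 0], [-115, 0, -6, 0, 0, 0, 0], [-160, 0, -6, 0, 0, 0, 0], [-210, 0, -6, 0, 0, 0, 0], [-255, 0, -6, 0, 0, 0, 0], [-290, 0, 0, 0, 0, 0, 0]]]'

```text
clock: 8.7
position: [0.5482, 0.0239, 0.3678]
ee_rot: [1.073, 1.289, -1.069]
force: [1.0, -0.4, -0.3]
width: 0.002
```

Run:
```python
from h import *
st()
for n in('scene','top'):
    im,d=optics.get_image(n); cv2.imwrite(f'pics/{n}4.png',im[:,:,::-1]); np.savez(f'{n}4.npz',d=d)
p=tocase(allc(4)); np.set_printoptions(precision=3,suppress=True)
m=(abs(p[:,0])<.075)&(p[:,1]>-.115)&(p[:,1]<.0)&(p[:,2]<.1)&(p[:,2]>.05)
q=p[m]; print(len(q),np.polyfit(q[:,1],q[:,2],1),np.median(q[:,2]))
m=(p[:,0]>.1)&(p[:,0]<.25)&(p[:,2]>.12)&(p[:,2]<.3)&(abs(p[:,1])<.16);q=p[m];print(np.polyfit(q[:,2],q[:,0],1))
```

```text
t 8.7 pos [0.5482 0.0239 0.3678] case [-19.6 -33.1 367.8] F [ 1.  -0.4 -0.3] w 0.002
[[0.003, 0.983, 0.184], [0.001, 0.184, -0.983], [-1.0, 0.003, -0.0]] q [ 0.253  0.273 -0.517  1.495  0.135  1.406 -1.656]
2629 [-0.001  0.076] 0.07604311317470913
[0.148 0.113]
```

View pics/scene4.png

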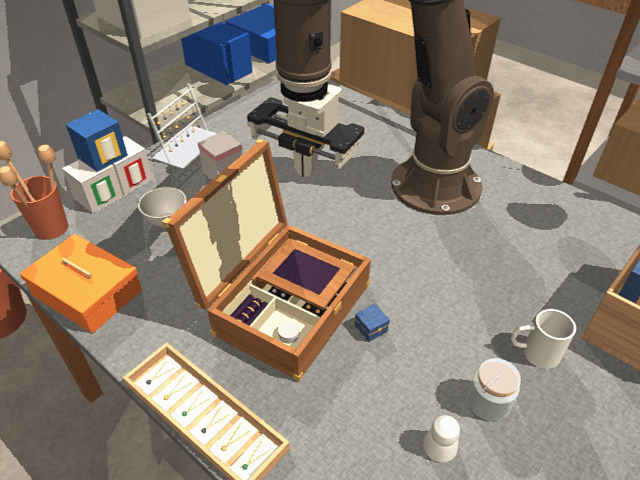

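Mirror flat: 76 mm, zero slope, visible around scene (307,270). The goods haven't moved. Crossing over the lid.

Emit:
send_rows --rows '[[[0, 3, 20, 0, 0, 0, 0], [0, 7, 58, 0, 0, 0, 0], [0, 12, 100, 0, 0, 0, 0], [0, 17, 142, 0, 0, 0, 0], [0, 22, 184, 0, 0, 0, 0], [0, 27, 226, 0, 0, 0, 0], [0, 31, 262, 0, 0, 0, 0], [0, 33, 290, 0, 0, 0, 0]]]'

```text
clock: 9.6
position: [0.6335, -0.2591, 0.363]
ee_rot: [1.073, 1.291, -1.076]
force: [0.8, 0.8, 1.2]
width: 0.002
```

Run:
```python
from h import *
st()
im,d=optics.get_image('top'); cv2.imwrite('pics/t5.png',im[:,:,::-1])
r=180
for ph in np.deg2rad(np.r_[98.5,96,93:0:-3,0]):
    # outer-face point at r: hinge(110,90), dir inward (-cos, sin), outer normal (sin, cos)
    x=110-r*np.cos(ph)+26*np.sin(ph); z=90+r*np.sin(ph)+26*np.cos(ph)
    print(round(np.rad2deg(ph),1),'face x',round(x,1),'z',round(z,1))
```

```text
t 9.6 pos [ 0.6335 -0.2591  0.363 ] case [274.2  -0.8 363. ] F [0.8 0.8 1.2] w 0.002
[[-0.002, 0.984, 0.181], [-0.0, 0.181, -0.984], [-1.0, -0.002, -0.0]] q [ 0.528  0.509 -0.389  1.147  0.187  1.52  -1.215]
98.5 face x 162.3 z 264.2
96.0 face x 154.7 z 266.3
93.0 face x 145.4 z 268.4
90.0 face x 136.0 z 270.0
87.0 face x 126.5 z 271.1
84.0 face x 117.0 z 271.7
81.0 face x 107.5 z 271.9
78.0 face x 98.0 z 271.5
75.0 face x 88.5 z 270.6
72.0 face x 79.1 z 269.2
69.0 face x 69.8 z 267.4
66.0 face x 60.5 z 265.0
63.0 face x 51.4 z 262.2
60.0 face x 42.5 z 258.9
57.0 face x 33.8 z 255.1
54.0 face x 25.2 z 250.9
51.0 face x 16.9 z 246.2
48.0 face x 8.9 z 241.2
45.0 face x 1.1 z 235.7
42.0 face x -6.4 z 229.8
39.0 face x -13.5 z 223.5
36.0 face x -20.3 z 216.8
33.0 face x -26.8 z 209.8
30.0 face x -32.9 z 202.5
27.0 face x -38.6 z 194.9
24.0 face x -43.9 z 187.0
21.0 face x -48.7 z 178.8
18.0 face x -53.2 z 170.4
15.0 face x -57.1 z 161.7
12.0 face x -60.7 z 152.9
9.0 face x -63.7 z 143.8
6.0 face x -66.3 z 134.7
3.0 face x -68.4 z 125.4
0.0 face x -70.0 z 116.0
```

View pics/t5.png

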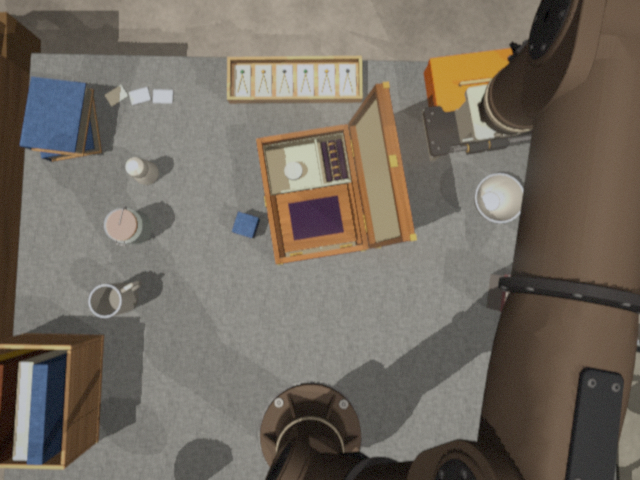

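The route is clear: gripper right of the lid near top (480,130), bowl at (500,198) below its level. Lowering behind the lid.

Emit:
send_rows --rows '[[[10, 0, 0, 0, 0, 0, 0], [28, 0, -4, 0, 0, 0, 0], [48, 0, -10, 0, 0, 0, 0], [66, 0, -18, 0, 0, 0, 0], [82, 0, -28, 0, 0, 0, 0], [92, 0, -40, 0, 0, 0, 0], [98, 0, -50, 0, 0, 0, 0], [98, 0, -58, 0, 0, 0, 0]]]'

```text
clock: 10.45
position: [0.6222, -0.1973, 0.2653]
ee_rot: [1.072, 1.293, -1.072]
force: [-0.0, 0.2, 0.0]
width: 0.003
```

Run:
```python
from h import *
st()
im,d=optics.get_image('scene'); cv2.imwrite('pics/s6.png',im[:,:,::-1])
```

```text
t 10.45 pos [ 0.6222 -0.1973  0.2653] case [211.4  -0.6 265.3] F [-0.   0.2  0. ] w 0.003
[[-0.002, 0.983, 0.184], [0.001, 0.184, -0.983], [-1.0, -0.002, -0.001]] q [ 0.487  0.494 -0.411  1.413  0.198  1.278 -1.323]
```

View pics/s6.png

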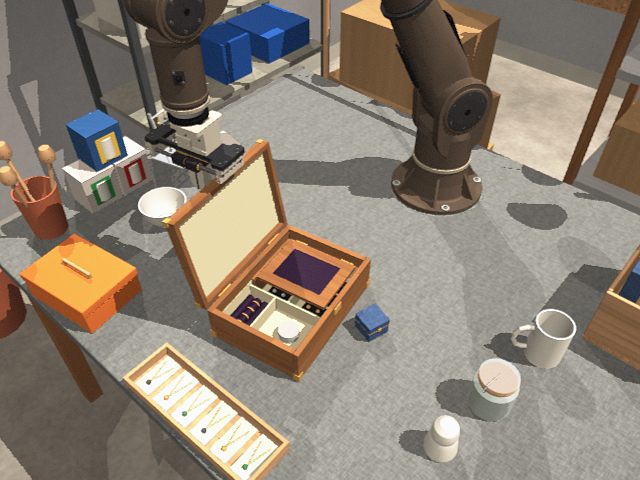

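Emit:
send_rows --rows '[[[-6, 0, -3, 0, 0, 0, 0], [-12, 0, -6, 0, 0, 0, 0], [-12, 0, -10, 0, 0, 0, 0], [-12, 0, -14, 0, 0, 0, 0], [-12, 0, -18, 0, 0, 0, 0], [-12, 0, -22, 0, 0, 0, 0], [-12, 0, -25, 0, 0, 0, 0], [-12, 0, -28, 0, 0, 0, 0]]]'

```text
clock: 11.3
position: [0.6181, -0.1731, 0.279]
ee_rot: [1.073, 1.288, -1.074]
force: [0.5, -4.9, 3.7]
width: 0.002
```

Emit:
send_rows --rows '[[[0, 0, -3, 0, 0, 0, 0], [0, 0, -6, 0, 0, 0, 0], [0, 0, -9, 0, 0, 0, 0], [0, 0, -12, 0, 0, 0, 0], [0, 0, -15, 0, 0, 0, 0], [0, 0, -18, 0, 0, 0, 0], [0, 0, -21, 0, 0, 0, 0], [0, 0, -24, 0, 0, 0, 0]]]'

```text
clock: 12.1
position: [0.6134, -0.1478, 0.2784]
ee_rot: [1.073, 1.291, -1.073]
force: [1.4, -4.0, 3.4]
width: 0.003
```

```bash
cat > lid.py <<'E'
from h import *
import sys
def ang(k):
    C=cloud('scene',np.load(f'scene{k}.npz')['d']); p=tocase(C.reshape(-1,3))
    r=finder.regions_of('scene','lid')
    for x in r[:1]:
        q=tocase(C[x['region']]); q=q[(q[:,2]>.1)&(q[:,2]<.3)&(abs(q[:,1])<.14)]
        print('lid fit conf',round(x['confidence'],2),len(q)); q0=q
        v=np.cov(q.T); w,V=np.linalg.eigh(v); n=V[:,0]; print('normal',n.round(3),'ang',np.rad2deg(np.arctan2(abs(n[0]),n[2]*np.sign(n[0])*1)).round(1))
k=sys.argv[1]
st()
im,d=optics.get_image('scene'); cv2.imwrite(f'pics/scene{k}.png',im[:,:,::-1]); np.savez(f'scene{k}.npz',d=d)
ang(k)
E
python3 lid.py 7
```

```text
t 12.1 pos [ 0.6134 -0.1478  0.2784] case [ 1.611e+02 -2.000e-01  2.784e+02] F [ 1.4 -4.   3.4] w 0.003
[[-0.0, 0.983, 0.183], [0.0, 0.183, -0.983], [-1.0, -0.0, -0.0]] q [ 0.434  0.45  -0.427  1.452  0.189  1.28  -1.397]
lid fit conf 0.77 6093
normal [ 0.999  0.004 -0.034] ang 92.0
```

View pics/scene7.png

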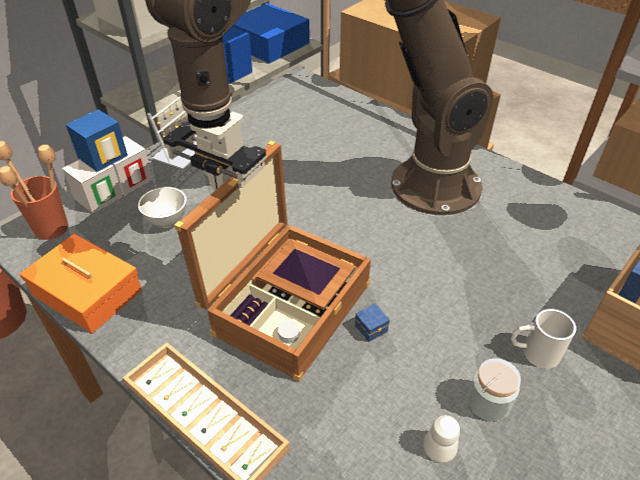

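Lid moving gently (92° now, ~5 N). Compute the rest of the arc with a contact offset of 18 mm, r = 190 mm.

Run:
```python
import numpy as np
r=190;x0,z0=161.4,278.5
px,pz=x0,z0
for i,ph in enumerate(np.deg2rad(np.r_[90,87:0:-3,0])):
    x=128-r*np.cos(ph)+26*np.sin(ph); z=90+r*np.sin(ph)+26*np.cos(ph)
    if i%8==0: bx,bz=px,pz; print('--base',round(bx,1),round(bz,1))
    print(round(np.rad2deg(ph),1),'[%.1f, 0, %.1f]'%(bz-z,x-bx)); px,pz=x,z
```

```text
--base 161.4 278.5
90.0 [-1.5, 0, -7.4]
87.0 [-2.6, 0, -17.4]
84.0 [-3.2, 0, -27.4]
81.0 [-3.2, 0, -37.4]
78.0 [-2.8, 0, -47.5]
75.0 [-1.8, 0, -57.5]
72.0 [-0.2, 0, -67.4]
69.0 [1.8, 0, -77.2]
--base 84.2 276.7
66.0 [2.5, 0, -9.7]
63.0 [5.6, 0, -19.3]
60.0 [9.2, 0, -28.7]
57.0 [13.2, 0, -37.9]
54.0 [17.7, 0, -46.8]
51.0 [22.7, 0, -55.5]
48.0 [28.1, 0, -64.0]
45.0 [34.0, 0, -72.1]
--base 12.0 242.7
42.0 [6.3, 0, -7.8]
39.0 [13.0, 0, -15.3]
36.0 [20.0, 0, -22.5]
33.0 [27.4, 0, -29.2]
30.0 [35.2, 0, -35.6]
27.0 [43.3, 0, -41.5]
24.0 [51.7, 0, -47.0]
21.0 [60.4, 0, -52.1]
--base -40.1 182.4
18.0 [8.9, 0, -4.6]
15.0 [18.1, 0, -8.7]
12.0 [27.4, 0, -12.4]
9.0 [37.0, 0, -15.5]
6.0 [46.6, 0, -18.2]
3.0 [56.5, 0, -20.3]
0.0 [66.4, 0, -21.9]
```

Emit:
send_rows --rows '[[[-1, 0, -6, 0, 0, 0, 0], [-2, 0, -14, 0, 0, 0, 0], [-3, 0, -23, 0, 0, 0, 0], [-3.2, 0, -32, 0, 0, 0, 0], [-3.2, 0, -41, 0, 0, 0, 0], [-2.4, 0, -50, 0, 0, 0, 0], [-1.4, 0, -59, 0, 0, 0, 0], [-0.2, 0, -67.4, 0, 0, 0, 0]]]'

```text
clock: 13.0
position: [0.6008, -0.081, 0.2786]
ee_rot: [1.072, 1.291, -1.073]
force: [-1.0, -3.7, -0.4]
width: 0.007
```

```bash
python3 lid.py 8
```

```text
t 13.0 pos [ 0.6008 -0.081   0.2786] case [ 93.2  -0.5 278.6] F [-1.  -3.7 -0.4] w 0.007
[[-0.0, 0.983, 0.183], [-0.0, 0.183, -0.983], [-1.0, -0.0, 0.0]] q [ 0.357  0.411 -0.45   1.515  0.184  1.259 -1.504]
lid fit conf 0.9 2974
normal [0.953 0.009 0.304] ang 72.3
```

View pics/scene8.png

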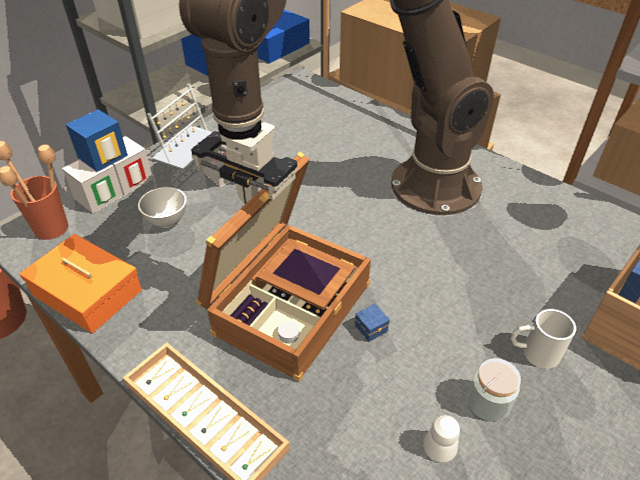

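Model matches (72.3° measured vs 72° planned). Continuing.

Emit:
send_rows --rows '[[[2, 0, -9.8, 0, 0, 0, 0], [4.5, 0, -19.5, 0, 0, 0, 0], [7.6, 0, -29.1, 0, 0, 0, 0], [11.2, 0, -38.5, 0, 0, 0, 0], [15.2, 0, -47.7, 0, 0, 0, 0], [19.7, 0, -56.6, 0, 0, 0, 0], [24.7, 0, -65.3, 0, 0, 0, 0], [30.1, 0, -73.8, 0, 0, 0, 0]]]'

```text
clock: 13.9
position: [0.5877, -0.0083, 0.2481]
ee_rot: [1.073, 1.291, -1.072]
force: [0.3, -0.8, 3.8]
width: 0.003
```

Emit:
send_rows --rows '[[[5.9, 0, -8.1, 0, 0, 0, 0], [12.2, 0, -15.9, 0, 0, 0, 0], [18.9, 0, -23.4, 0, 0, 0, 0], [25.9, 0, -30.6, 0, 0, 0, 0], [33.3, 0, -37.3, 0, 0, 0, 0], [41.1, 0, -43.7, 0, 0, 0, 0], [49.2, 0, -49.6, 0, 0, 0, 0], [57.6, 0, -55.1, 0, 0, 0, 0]]]'

```text
clock: 14.7
position: [0.5775, 0.0454, 0.1901]
ee_rot: [1.073, 1.291, -1.073]
force: [0.2, -0.1, 2.5]
width: 0.009
```

```bash
python3 lid.py 9
```

```text
t 14.7 pos [0.5775 0.0454 0.1901] case [-35.4  -0.3 190.1] F [ 0.2 -0.1  2.5] w 0.009
[[-0.0, 0.983, 0.183], [0.0, 0.183, -0.983], [-1.0, -0.0, -0.0]] q [ 0.172  0.442 -0.478  1.704  0.228  1.051 -1.768]
lid fit conf 0.79 5775
normal [ 0.397 -0.007  0.918] ang 23.4
```

View pics/scene9.png

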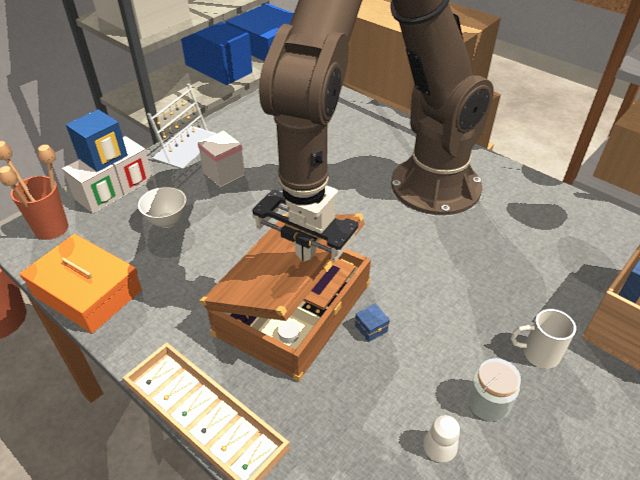

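Emit:
send_rows --rows '[[[7, 0, -4, 0, 0, 0, 0], [14, 0, -7.5, 0, 0, 0, 0], [20.5, 0, -11, 0, 0, 0, 0], [27, 0, -13.8, 0, 0, 0, 0], [33.5, 0, -16.5, 0, 0, 0, 0], [39.5, 0, -18.5, 0, 0, 0, 0], [45, 0, -20.5, 0, 0, 0, 0], [50, 0, -21.8, 0, 0, 0, 0]]]'

```text
clock: 15.6
position: [0.5736, 0.0665, 0.1404]
ee_rot: [1.073, 1.291, -1.073]
force: [0.9, 0.7, 2.4]
width: 0.007
```

Emit:
send_rows --rows '[[[4, 0, -1, 0, 0, 0, 0], [8, 0, -2, 0, 0, 0, 0], [11.5, 0, -2.8, 0, 0, 0, 0], [14.5, 0, -3.4, 0, 0, 0, 0], [17, 0, -4, 0, 0, 0, 0], [19, 0, -4.4, 0, 0, 0, 0], [20.5, 0, -4.7, 0, 0, 0, 0], [22, 0, -5, 0, 0, 0, 0]]]'

```text
clock: 16.4
position: [0.5727, 0.0711, 0.1188]
ee_rot: [1.073, 1.29, -1.073]
force: [-0.9, 0.4, 1.2]
width: 0.005
```

```bash
python3 lid.py 10
```

```text
t 16.4 pos [0.5727 0.0711 0.1188] case [-61.5  -0.4 118.8] F [-0.9  0.4  1.2] w 0.005
[[-0.0, 0.983, 0.182], [-0.0, 0.182, -0.983], [-1.0, -0.0, 0.0]] q [ 0.109  0.515 -0.458  1.788  0.281  0.904 -1.86 ]
lid fit conf 0.61 7298
normal [0.014 0.01  1.   ] ang 0.8
```

Emit:
send_rows --rows '[[[0.6, 0, 0, 0, 0, 0, 0], [1.2, 0, 0, 0, 0, 0, 0], [1.8, 0, 0, 0, 0, 0, 0], [2.3, 0, 0, 0, 0, 0, 0], [2.8, 0, 0, 0, 0, 0, 0], [3.2, 0, 0, 0, 0, 0, 0], [3.6, 0, 0, 0, 0, 0, 0], [3.8, 0, 0, 0, 0, 0, 0]]]'

```text
clock: 17.3
position: [0.5728, 0.0713, 0.1162]
ee_rot: [1.073, 1.29, -1.073]
force: [-5.5, 0.2, 14.9]
width: 0.003
```

Firm stop at 116.2 mm with 15 N, so the lid is on the rim. Lifting clear.

Emit:
send_rows --rows '[[[-3, 0, 0, 0, 0, 0, 0], [-12, 0, 0, 0, 0, 0, 0], [-35, 0, 0, 0, 0, 0, 0], [-70, 0, 0, 0, 0, 0, 0], [-110, 0, 0, 0, 0, 0, 0], [-150, 0, 0, 0, 0, 0, 0], [-185, 0, 0, 0, 0, 0, 0], [-200, 0, 0, 0, 0, 0, 0]]]'

```text
clock: 18.1
position: [0.5739, 0.0717, 0.3195]
ee_rot: [1.076, 1.287, -1.069]
force: [1.3, 0.4, -0.7]
width: 0.006
```

```bash
python3 lid.py 11
python3 - <<'E'
from h import *
np.set_printoptions(precision=4,suppress=True)
im,d=optics.get_image('top'); cv2.imwrite('pics/top11.png',im[:,:,::-1]); np.savez('top11.npz',d=d)
p=tocase(allc(11))
m=(abs(p[:,0])<.1)&(abs(p[:,1])<.14)&(p[:,2]<.15)&(p[:,2]>.1);q=p[m]
print(len(q),np.linalg.lstsq(np.c_[q[:,:2],np.ones(len(q))],q[:,2],rcond=None)[0])
E
```

```text
t 18.1 pos [0.5739 0.0717 0.3195] case [-61.9   0.9 319.5] F [ 1.3  0.4 -0.7] w 0.006
[[0.005, 0.983, 0.183], [0.001, 0.183, -0.983], [-1.0, 0.005, 0.0]] q [ 0.146  0.343 -0.501  1.518  0.168  1.318 -1.759]
lid fit conf 0.78 10852
normal [ 0.007  0.    -1.   ] ang 179.6
12286 [0.0038 0.     0.1158]
```

View pics/scene11.png

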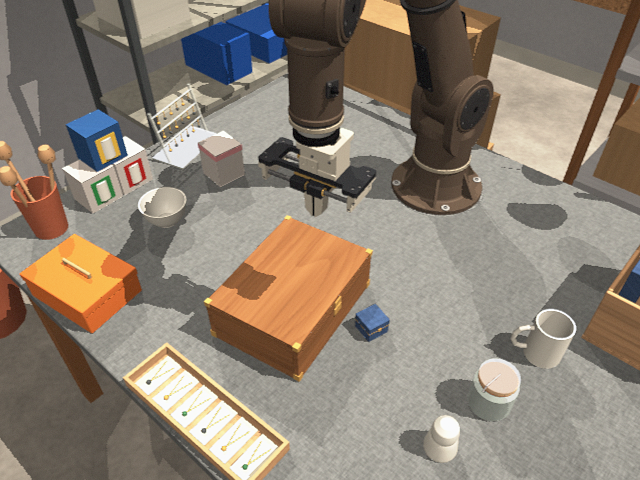

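View pics/top11.png

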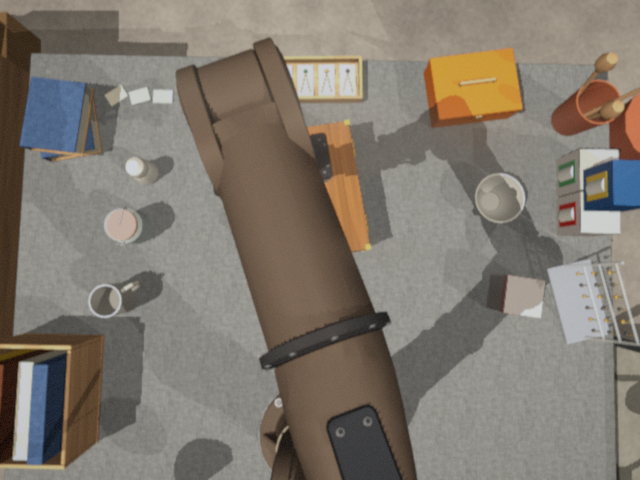

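The lid is shut: plane height 115.8 mm, tilt 0.2° (scene ~(290,290)). The ring box is still at (372,322) and the other goods are unchanged. I'll let the arm settle, then hand in.

Emit:
send_rows --rows '[[[-10, 0, 0, 0, 0, 0, 0], [-10, 0, 0, 0, 0, 0, 0], [-10, 0, 0, 0, 0, 0, 0], [-10, 0, 0, 0, 0, 0, 0], [-10, 0, 0, 0, 0, 0, 0], [-10, 0, 0, 0, 0, 0, 0], [-10, 0, 0, 0, 0, 0, 0], [-10, 0, 0, 0, 0, 0, 0]]]'

```text
clock: 19.05
position: [0.5728, 0.0712, 0.3251]
ee_rot: [1.073, 1.29, -1.073]
force: [1.0, 0.7, 0.1]
width: 0.006
```

Run:
```python
from h import *
st(); print(arm.sign_off())
```

```text
t 19.05 pos [0.5728 0.0712 0.3251] case [-6.160e+01 -3.000e-01  3.251e+02] F [1.  0.7 0.1] w 0.006
[[-0.0, 0.983, 0.183], [-0.0, 0.183, -0.983], [-1.0, -0.0, 0.0]] q [ 0.146  0.341 -0.501  1.506  0.166  1.336 -1.757]
the job is handed in; nothing more can be done
None
```

The case is packed up. I folded the mirror flat first, then swung the lid shut, pushing only with the closed fingers. I handed the job in at 19 s.

- **Mirror:** depth showed it flat at 76.0 mm with about zero slope, matching the given 76 mm. It was pressed to its stop with about 25 N, more than I intended but below the limits.
- **Lid:** it came to a firm stop with about 15 N. Afterwards depth showed its outer face at 115.8 mm against the given 116 mm. The measured tilt was 0.2°, and I take that as noise.
- **Goods:** nothing around the case appeared to have moved in the last pictures. The salve tin was still in place in the last picture before the lid covered it. In the final top picture the arm hid the ring box and most of the case, so I judged those from the scene camera.
- **Arm:** it finished about 0.2 m above the lid, touching nothing, with force readings around 1 N.

No checks failed or disagreed.

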